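# Square a cheese block into the corner of the portioning board

### The job

Get the cheese block ready for portioning: without gripping or lifting it, push it along the board with the fingers until its long side is flush against the back fence and its end is flush against the length stop, then move the hand clear. Keep it flat on the board all the way, and leave the jar, the tub and the spatula where they are.

Things in the scene. Friction and masses are not known exactly. Their poses are not given: they have to be found in the camera images.
- board: Fixed wooden board, 300 (x) by 400 (y) by 18 mm thick; does not move. Origin: centre of its underside. +x points away from the robot (yaw within 0.25 rad), +y to the robot's left. A steel back fence, 12 mm thick, 45 mm high above the board's top, runs along the whole far edge; its near face is the plane x = +120 mm. A wire bow lies folded flat behind it, not part of the work.
- stop: Steel length stop, fixed on the board: upright plate 90 (x) by 20 (y) by 45 mm high; a black clamp screw at its fence end rises to 65 mm. Axes parallel to the board's; its +x edge touches the fence; its place along the fence varies. Origin: centre of its underside, on the board's top. The block's end must meet its right-hand face, the plane y = -10 mm in its frame.
- cheese: Firm, rigid ivory cheese block, 95 (x) by 130 (y, long side) by 50 mm high, 0.45 to 0.8 kg, loose on the board, slides with under 12 N. Origin: centre of its underside. Starts askew (up to 0.4 rad to the board), its centre 60 to 105 mm from where it belongs at the fence, and to the right of the stop.
- jar: Small amber jar with a brass lid, 52 mm across, 85 mm tall, standing loose on the near left part of the board. Origin: centre of its underside. Leave it alone.
- tub: White round lidded tub, 106 mm across the lid, 83 mm tall, loose on the counter to the left of the board. Origin: centre of its underside. Leave it alone.
- spatula: Spatula, 240 mm long, lying loose on the counter to the right of the board, roughly along the robot's forward direction, its handle towards the robot. Origin: about mid-length, on its underside. Leave it alone.
Things that resemble listed ones, but are neither listed nor needed, are in the scene too. Leave any green look-alike of the cheese alone.

How it is judged:
By the outcome, as a careful person would: the job done as asked, in the order asked, and still so for the second after the job is handed in, with the robot touching nothing.
It also fails if it takes over 56 s, if anything falls off the work surface, if the arm or the gripper's body presses on something with over 40 N, if the wrist force passes 120 N, or if a joint passes its speed limit or range.

### The arm

A 7-joint arm with a two-finger parallel gripper is mounted at the origin on the work surface. World frame = base frame: x ahead of the robot, y to its left, z up, the work surface at z = 0. Lengths are in m, angles in rad, forces in N, time in s.
With the tool pointing down it reaches from about 0.375 to 0.925 m from the base axis. Payload 3.1 kg.
Tool frame: the origin (TCP) lies midway between the tips of the shut fingers; the grasp point (between the pads) lies 19 mm behind it; z points along the fingers, y is the line along which they close (so a half turn about z gives the same grasp; the last joint's range is limited). The gripper opens to 85 mm and grips with 20 to 120 N. Pads are 22 mm wide; open, the fingers measure 114 mm over their backs; the gripper's body (76 mm by 85 mm) begins 54 mm behind the grasp point. The pads swing forward as they close: fully open they stand 13 mm farther back than shut.
Start: joints at [1.197, 0.383, 0.044, 1.598, -0.018, 1.161, -0.05], TCP at [0.177, -0.625, 0.199] pointing down, gripper open.
Joint ranges: [-2.61, 2.61], [-0.41, 2.15], [-1.48, 1.57], [0, 2.5], [-1.57, 4.71], [0.05, 1.97], [-2.85, 2.85]. Speed limits (rad/s): [2.79, 2.79, 3.14, 3.14, 3.14, 3.14, 3.14].

### API

Orientations are given as [roll, pitch, yaw] about the fixed x, y, z axes, in that order (R = Rz(yaw) Ry(pitch) Rx(roll)).
In Python, from bench import manip gives the robot as it stands.
- The arm moves only by the tool send_rows, never from a script. Its argument "deltas" is a list of rows, each a list of 6 numbers: the shift along the tool's x, y, z in mm, then the turn, a rotation vector about the tool's x, y, z in degrees. In form: [[tx, ty, tz, rx, ry, rz], ...]. A call has exactly 10 rows; each row is the pose to reach, as a shift and turn from the pose commanded when the call began, along the tool's axes at that moment; what a row does not reach only later rows make up. A row lasts 1/10 s, in which the tool goes at most 50 mm and 8.59 degrees, less where a joint would pass 70% of its speed; a pose out of reach is approached as far as the arm can. A call with a gripper value outside its range is refused whole. "gripper" is the opening, from -1 (shut) to 1 (fully open), so that 0 is half open, set as the call begins (left out, the last holds). The fingers move at their own pace and stop on an object; "grip_force" is the grip in N (left out, the last holds). Time passes only in rows, so rows that repeat a pose let the fingers close, or fill a call up. It gives the time, the measured TCP pose, the force, the opening and the grip force at its end, in the units of the state.
- manip.get_obs(): the state, without advancing time (a new reading comes with each control period).
- manip.read_camera(name): name is "scene" or "top" or "wrist"; returns (picture, depth): 400x640x3 uint8, blue, green, red; 400x640 float32, m along the optical axis (not along the pixel's ray), 0 where there is no reading.
- manip.calibration(name): a dict with "fx", "fy", "cx", "cy" (pixels), "k1" (the pictures are not rectified: a ray, as slopes to the right and down, at radius r is drawn at 1 + k1 r^2 times it, then the intrinsics apply), "rvec" (rotation vector, rad) and "tvec" (3), from world to camera coordinates, as OpenCV has them. Camera axes: x right, y down, z forward; pixel columns grow to the right and rows downward; lengths in m; the calibration is good to about 2 mm. A picture is of the moment at which its call begins: read the wrist's pose just before it. calibration takes no time and is no camera call; for the wrist camera it gives the pose at the moment of the call.
- manip.hand_in(): hands the job in; it is judged then, once.
The state is a dict: "time_s": time; "joint_pos": joint angles; "joint_vel": joint speeds; "joint_efforts": joint torques, N m; "eef_pos": TCP position; "eef_rot": TCP orientation; "ft_force": force on the tool from outside, world axes, zero at the start; "torque": the same for the moment, N m; "gripper_width": finger opening in m; "grip_force": force on a finger pad.
Only numpy, scipy, OpenCV 4.12 (cv2) and the standard library are available. Lean on these libraries where they do the work, as an engineer would, in place of code of your own. Each camera call takes 0.05 s, during which the arm holds its last target. There are 200 camera calls.

## Working session

There is one attempt and no reset: what is moved stays moved. The work goes in short steps, Python scripts to look and compute and a tool call to move; the robot and the scene stay as the last step left them, time stands still between calls to the robot, and variables do not carry over. Pictures are saved under pics/ and viewed, at most 14 in all, crops included, and the job is handed in when it is done.

Besides the shell and the picture viewer there is one more tool, called by a JSON object that holds its "op" and its "data", one argument or row to a line. send_rows: Moves the arm, as the interface text tells. Its arguments: {"type":"object","properties":{"deltas":{"type":"array","items":{"type":"array","items":{"type":"number"}}},"gripper":{"type":"number"},"grip_force":{"type":"number"}},"required":["deltas"]}

```bash
ls; mkdir -p pics
cat > h.py <<'E'
import numpy as np, cv2
from bench import manip
from scipy.spatial.transform import Rotation as R
def cam(n):
    c=manip.calibration(n); return c, R.from_rotvec(np.ravel(c["rvec"])).as_matrix(), np.ravel(c["tvec"])
def rays(c,px):
    px=np.atleast_2d(px).astype(float); d=(px-[c["cx"],c["cy"]])/[c["fx"],c["fy"]]; u=d.copy()
    for _ in range(20): u=d/(1+c["k1"]*(u**2).sum(1,keepdims=True))
    return np.c_[u,np.ones(len(u))]
def onplane(n,px,z,C=None):
    c,M,t=C or cam(n); r=rays(c,px)@M; o=-M.T@t
    return o+r*((z-o[2])/r[:,2])[:,None]
def cloud(n,D,C=None):
    c,M,t=C or cam(n); v,u=np.mgrid[:D.shape[0],:D.shape[1]]
    r=rays(c,np.c_[u.ravel(),v.ravel()])*D.reshape(-1,1)
    return ((r-t)@M).reshape(D.shape+(3,))
def project(n,P,C=None):
    c,M,t=C or cam(n); q=np.atleast_2d(P)@M.T+t; u=q[:,:2]/q[:,2:]; u=u*(1+c["k1"]*(u**2).sum(1,keepdims=True))
    return u*[c["fx"],c["fy"]]+[c["cx"],c["cy"]]
E
python3 - <<'E'
from h import *
for n in("top","scene"):
    I,D=manip.read_camera(n); cv2.imwrite(f"pics/{n}0.png",I); np.save(f"{n}0.npy",D)
    c,M,t=cam(n); print(n,(-M.T@t).round(3),M[2].round(2))
o=manip.get_obs(); print(o["eef_pos"],o["eef_rot"],o["ft_force"],o["gripper_width"],o["time_s"])
E
```

```text
pics
top [0.425 0.011 1.028] [ 0.08  0.   -1.  ]
scene [ 1.371 -0.139  1.005] [-0.67  0.1  -0.74]
[ 0.17673899 -0.62451628  0.19769565] [-3.13915389e+00  1.16485204e-04  2.75887996e-01] [ 0.11138016 -0.39705268 -1.13501811] 0.08566805278309382 0.1
```

View pics/top0.png

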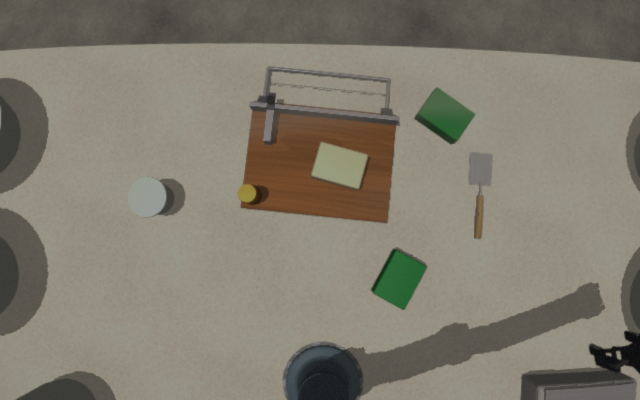

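View pics/scene0.png

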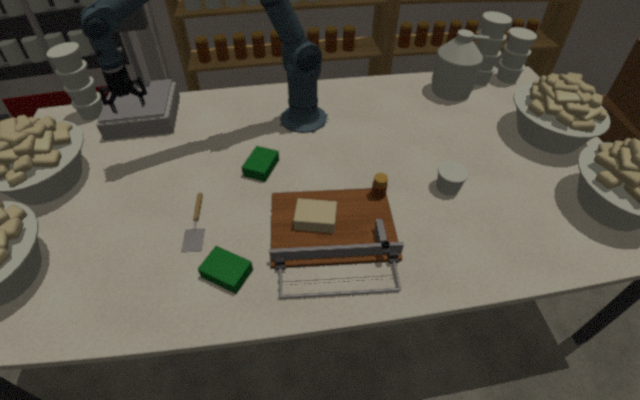

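The top view shows the ivory cheese at (340,165) on the board, the fence along (250,105)-(398,121), the stop at (269,120), the jar at (248,193), the tub at (148,197) and the spatula at (480,195). 

Could be taken for the cheese: ivory block (340,165), green block (445,115), green block (400,278). I choose the ivory one because it is the only one on the board.

Run:
```python
from h import *
I=cv2.imread("pics/top0.png"); D=np.load("top0.npy"); P=cloud("top",D); z=P[...,2]
hsv=cv2.cvtColor(I,cv2.COLOR_BGR2HSV)
print("board z",np.median(z[170:205,265:300]),"cheese z",np.median(z[155:175,330:350]),"counter",np.median(z[250:280,200:250]), "cheese hsv",hsv[165,340],"board",hsv[190,300])
print("zcol stop", z[100:150:4,270].round(3), z[100:150:4,266].round(3))
print("fence", z[104:130:2,340].round(3))
# cheese mask
m=((z>0.055)&(z<0.08)&(hsv[...,2]>110)).astype(np.uint8); m[:,:305]=0;m[:,380:]=0;m[:135]=0;m[195:]=0
c=max(cv2.findContours(m,0,2)[0],key=cv2.contourArea); pts=c[:,0]
W=onplane("top",pts,0.068)[:,:2]; r=cv2.minAreaRect((W*1000).astype(np.float32)); print("cheese rect",r,cv2.boxPoints(r).round(1).tolist())
# board: wood
b=((hsv[...,0]<15)&(hsv[...,1]>110)&(z<0.03)).astype(np.uint8); b=cv2.morphologyEx(b,cv2.MORPH_OPEN,np.ones((3,3)))
c=max(cv2.findContours(b,0,2)[0],key=cv2.contourArea); W=onplane("top",c[:,0],0.018)[:,:2]; r=cv2.minAreaRect((W*1000).astype(np.float32)); print("board",r,cv2.boxPoints(r).round(1).tolist())
cv2.imwrite("pics/crop0.png",cv2.resize(I[60:230,225:415],None,fx=4,fy=3.5,interpolation=2))
```

```text
board z 0.017889739390632067 cheese z 0.06784200855141519 counter -0.00025503838906074344 cheese hsv [ 33  53 154] board [ 13 154 114]
zcol stop [0.083 0.074 0.068 0.058 0.064 0.064 0.066 0.063 0.061 0.062 0.063 0.028
 0.019] [0.081 0.064 0.067 0.063 0.063 0.062 0.063 0.063 0.061 0.064 0.065 0.021
 0.019]
fence [-0.     0.002 -0.003  0.064  0.061  0.061  0.048  0.026  0.017  0.016
  0.018  0.018  0.019]
cheese rect ((579.89892578125, -31.686721801757812), (128.39588928222656, 92.98699951171875), 75.36053466796875) [[518.7000122070312, -82.0], [608.7000122070312, -105.5999984741211], [641.0999755859375, 18.700000762939453], [551.0999755859375, 42.20000076293945]]
board ((585.1763916015625, 22.601669311523438), (395.83197021484375, 268.1417236328125), 85.45965576171875) [[435.8999938964844, -164.10000610351562], [703.2000122070312, -185.3000030517578], [734.5, 209.3000030517578], [467.20001220703125, 230.5]]
```

View pics/crop0.png

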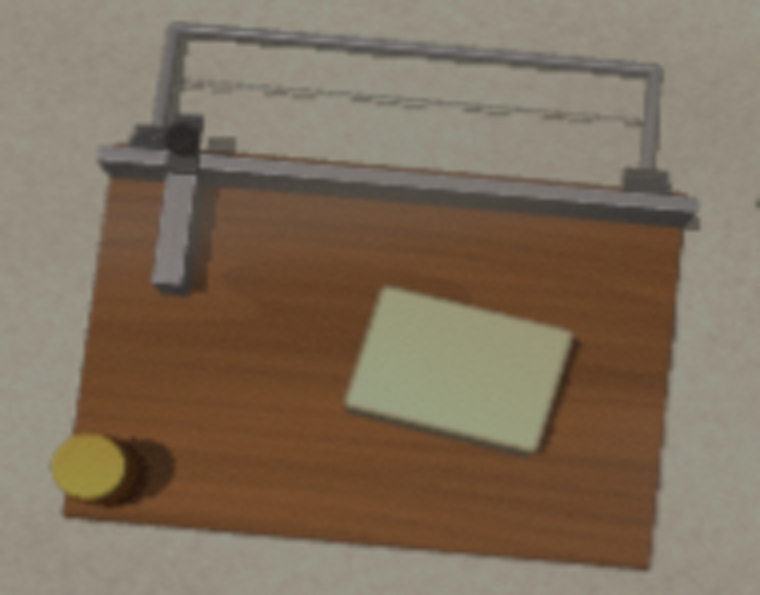

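The crop confirms it: an ivory block on the board, right of the stop, with its right end nearer the robot. Next I measure the stop face and work out the pushing positions.

Run:
```python
from h import *
I=cv2.imread("pics/top0.png"); P=cloud("top",np.load("top0.npy"))
a=np.deg2rad(-4.54); ex=np.array([np.cos(a),np.sin(a)]); ey=np.array([-ex[1],ex[0]])
uv=lambda W:(np.c_[W[:,:2]@ex,W[:,:2]@ey]*1000).round(1)
px=[(273.75,112),(273,125),(272,142.3),(264,142)]
print("stop edge",uv(onplane("top",px,0.063)).tolist())
for v in(122,128,134): print(cv2.cvtColor(I,cv2.COLOR_BGR2GRAY)[v,258:284].tolist(), P[v,262:280,2].round(3).tolist())
# fence base near face, top near edge at cols
print("fence base",uv(onplane("top",[(300,115.5),(380,124.5)],0.018)).tolist())
G=cv2.cvtColor(I,cv2.COLOR_BGR2GRAY)
for c in(300,340,380): print(c,G[100:130,c].tolist())
print("jar",uv(P[193:194,248]),"cheese",uv(np.array([[.5799,-.0317]])))
```

```text
stop edge [[704.6, 199.4], [669.5, 197.3], [623.3, 194.6], [622.0, 215.6]]
[87, 88, 88, 87, 89, 90, 93, 121, 122, 123, 121, 120, 119, 117, 97, 76, 71, 71, 70, 71, 74, 86, 86, 84, 84, 86] [0.017, 0.016, 0.017, 0.061, 0.063, 0.065, 0.061, 0.063, 0.062, 0.064, 0.06, 0.047, 0.034, 0.014, 0.019, 0.017, 0.019, 0.017]
[86, 84, 85, 85, 88, 88, 105, 120, 123, 122, 121, 122, 123, 118, 76, 69, 68, 69, 70, 73, 86, 87, 85, 86, 87, 88] [0.019, 0.02, 0.06, 0.063, 0.063, 0.065, 0.064, 0.063, 0.063, 0.061, 0.057, 0.038, 0.022, 0.02, 0.02, 0.017, 0.016, 0.014]
[86, 86, 87, 86, 86, 90, 118, 124, 125, 123, 123, 123, 117, 71, 62, 63, 62, 65, 63, 74, 83, 85, 84, 85, 85, 85] [0.018, 0.019, 0.063, 0.063, 0.063, 0.058, 0.06, 0.06, 0.064, 0.06, 0.047, 0.027, 0.015, 0.022, 0.017, 0.018, 0.019, 0.015]
fence base [[714.9, 133.3], [712.2, -88.4]]
300 [143, 144, 143, 141, 137, 99, 107, 116, 119, 119, 112, 78, 72, 75, 75, 81, 87, 88, 90, 89, 88, 89, 87, 85, 84, 85, 87, 84, 84, 85]
340 [142, 143, 141, 140, 142, 142, 141, 142, 135, 100, 101, 115, 118, 118, 112, 80, 74, 73, 73, 77, 85, 85, 86, 85, 83, 84, 81, 78, 78, 78]
380 [138, 138, 140, 141, 139, 137, 141, 139, 122, 119, 112, 110, 108, 94, 86, 108, 114, 114, 116, 73, 61, 60, 60, 67, 77, 79, 78, 80, 78, 77]
jar [[482.1 233.3]] cheese [[580.6  14.3]]
```

{"op": "send_rows", "data": {
  "deltas": [
    [23,-25,0,0,0,0],
    [46,-50,0,0,0,0],
    [70,-75,0,0,0,0],
    [93,-100,0,0,0,0],
    [116,-125,0,0,0,0],
    [140,-150,0,0,0,0],
    [163,-174,0,0,0,0],
    [186,-199,0,0,0,0],
    [210,-224,0,0,0,0],
    [233,-249,0,0,0,0]
  ],
  "gripper": 0.4
}}

```text
time_s: 1.1
eef_pos: [0.3336, -0.3207, 0.1986]
eef_rot: [-3.141, 0.0, 0.276]
ft_force: [0.3, -0.4, -0.6]
gripper_width: 0.0601
grip_force: 0.0
```

{"op": "send_rows", "data": {
  "deltas": [
    [23,-25,0,0,0,2],
    [46,-49,0,0,0,4],
    [69,-74,0,0,0,6],
    [93,-98,0,0,0,8],
    [116,-123,0,0,0,10],
    [139,-147,0,0,0,12.5],
    [162,-172,0,0,0,15],
    [185,-196,0,0,0,17],
    [208,-221,0,0,0,19],
    [231,-245,0,0,0,21]
  ]
}}

```text
time_s: 2.1
eef_pos: [0.4889, -0.0224, 0.1986]
eef_rot: [3.141, 0.001, -0.092]
ft_force: [-0.4, -0.4, -0.2]
gripper_width: 0.06
grip_force: 0.0
```

Run:
```python
from h import *
W=onplane("top",[(300,110.6),(340,114.6),(380,118.8)],0.063)[:,:2]*1000
print(W.round(1),np.degrees(np.arctan2(*(W[0]-W[2])))) 
W=onplane("top",[(272.2,122),(271.6,128),(270.5,134)],0.063)[:,:2]*1000; print(W.round(1))
C=cam("wrist"); I,D=manip.read_camera("wrist"); cv2.imwrite("pics/w1.png",I); np.save("w1.npy",D)
import pickle; pickle.dump(C,open("w1.pkl","wb")); print(manip.get_obs()["eef_pos"])
```

```text
[[ 723.2   73.8]
 [ 714.6  -31.8]
 [ 705.9 -137.5]] 4.682739952685173
[[691.1 146.1]
 [674.9 147.1]
 [658.8 149.4]]
[ 0.49165521 -0.01520258  0.19926456]
```

View pics/w1.png

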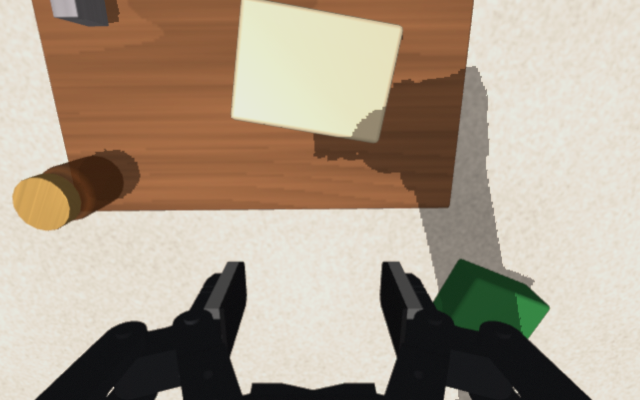

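The wrist view shows the cheese centred near (315,70), with near corners at (232,118) and (378,142). The fingers are below it and clear, at (235,290) and (392,290), and the jar at (45,205) is well to the left. I descend now.

{"op": "send_rows", "data": {
  "deltas": [
    [0,4,15,0,0,-0.3],
    [0,8,35,0,0,-0.6],
    [0,8,55,0,0,-0.6],
    [0,8,75,0,0,-0.6],
    [0,8,95,0,0,-0.6],
    [0,8,115,0,0,-0.6],
    [0,8,135,0,0,-0.6],
    [0,8,155,0,0,-0.6],
    [0,8,166,0,0,-0.6],
    [0,8,169,0,0,-0.6]
  ]
}}

```text
time_s: 3.15
eef_pos: [0.4866, -0.0318, 0.0285]
eef_rot: [-3.142, 0.003, -0.08]
ft_force: [0.1, 0.7, -0.2]
gripper_width: 0.0595
grip_force: 0.0
```

```bash
python3 -c "
from h import *
manip.read_camera('wrist');o=manip.get_obs();print(o['eef_pos'],o['eef_rot'],o['ft_force'])"
```

```text
[ 0.48723398 -0.03171765  0.0289833 ] [-3.14140131e+00  2.18600288e-03 -8.01828709e-02] [ 0.11209302  0.52426475 -0.69315743]
```

{"op": "send_rows", "data": {
  "deltas": [
    [6,-6,0,0,0,0],
    [13,-6,0,0,0,0],
    [21,-6,0,0,0,0],
    [29,-6,0,0,0,0],
    [37,-6,0,0,0,0],
    [45,-6,0,0,0,0],
    [53,-6,0,0,0,0],
    [61,-6,0,0,0,0],
    [69,-6,0,0,0,0],
    [77,-6,0,0,0,0]
  ]
}}

```text
time_s: 4.2
eef_pos: [0.563, -0.0314, 0.0308]
eef_rot: [3.14, 0.007, -0.08]
ft_force: [-8.0, 0.7, 11.2]
gripper_width: 0.0599
grip_force: 5.8
```

{"op": "send_rows", "data": {
  "deltas": [
    [6,0,0,0,0,0],
    [11,0,0,0,0,0],
    [16,0,0,0,0,0],
    [21,0,0,0,0,0],
    [25,0,0,0,0,0],
    [28,0,0,0,0,0],
    [31,0,0,0,0,0],
    [33,0,0,0,0,0],
    [33,0,0,0,0,0],
    [33,0,0,0,0,0]
  ]
}}

```text
time_s: 5.2
eef_pos: [0.5977, -0.0342, 0.0308]
eef_rot: [3.141, 0.003, -0.08]
ft_force: [-3.9, 0.3, 7.3]
gripper_width: 0.0599
grip_force: 3.5
```

```bash
cat >> h.py <<'E'
a=np.deg2rad(-4.68); ex=np.array([np.cos(a),np.sin(a)]); ey=np.array([-ex[1],ex[0]])
def uv(W): W=np.atleast_2d(W); return (np.c_[W[:,:2]@ex,W[:,:2]@ey]*1000).round(1)
def cheese(f=None):
    I,D=manip.read_camera("top"); z=cloud("top",D)[...,2]; h=cv2.cvtColor(I,cv2.COLOR_BGR2HSV)
    m=((z>.058)&(z<.08)&(h[...,2]>110)&(h[...,0]>22)&(h[...,0]<45)&(h[...,1]>30)).astype(np.uint8); m[:,:255]=0;m[:,385:]=0;m[:95]=0;m[205:]=0
    m=cv2.morphologyEx(m,2,np.ones((3,3)))
    c=max(cv2.findContours(m,0,2)[0],key=cv2.contourArea)
    W=onplane("top",c[:,0],.068)[:,:2]; r=cv2.minAreaRect((W*1000).astype(np.float32))
    print("cheese uv",uv(np.array(r[0])/1000),r); o=manip.get_obs(); print("tcp uv",uv(o["eef_pos"]),o["eef_pos"],o["eef_rot"],o["ft_force"],o["time_s"])
    if f: cv2.imwrite(f,cv2.resize(I[60:230,225:415],None,fx=4,fy=3.5,interpolation=2))
E
python3 -c "
from h import *
cheese('pics/t2.png')"
```

```text
cheese uv [[564.5  38.1]] ((565.7357788085938, -8.10123062133789), (88.25394439697266, 53.642005920410156), 76.21009063720703)
tcp uv [[598.5  14.7]] [ 0.59767864 -0.03417937  0.03081523] [ 3.14127379e+00  2.63624626e-03 -7.99850084e-02] [-4.4296437   1.32502306  7.41935453] 5.25
```

View pics/t2.png

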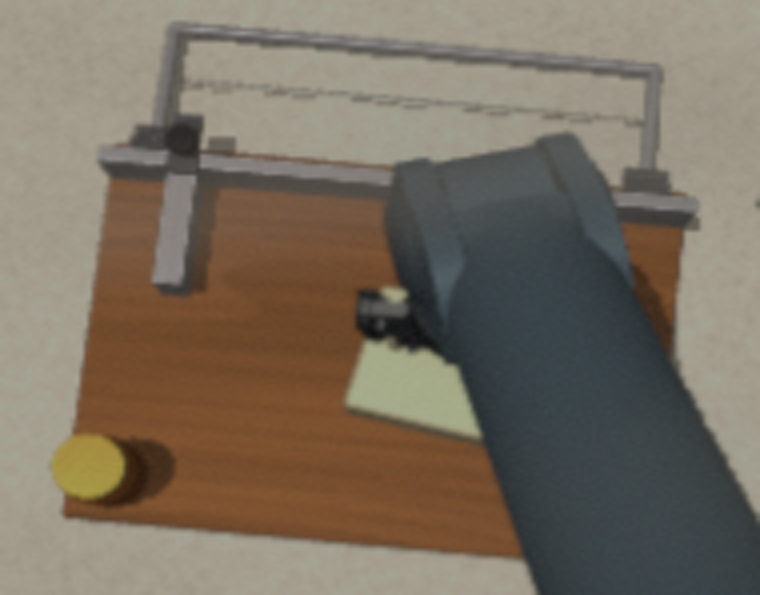

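The cheese's left corner, at crop (345,408), has not moved, although the hand now looks to be over it. I'll check with the scene and wrist cameras before moving again.

Run:
```python
from h import *
C=cam("wrist"); I,D=manip.read_camera("wrist"); S,_=manip.read_camera("scene")
P=cloud("wrist",D,C); print("wrist cam at",(-C[1].T@C[2]).round(3)); print(P[40:400:40,320].round(3).tolist(), P[290,[230,245,385,400]].round(3).tolist())
cv2.imwrite("pics/d3.png",np.vstack([cv2.resize(I,(480,300)),cv2.resize(S[160:285,240:440],(480,300),interpolation=2)]))
print(manip.get_obs()["ft_force"])
```

```text
wrist cam at [ 0.678 -0.04   0.206]
[[0.699, -0.045, 0.018], [0.681, -0.044, 0.018], [0.661, -0.042, 0.018], [0.64, -0.041, 0.018], [0.626, -0.039, 0.046], [0.616, -0.038, 0.069], [0.596, -0.037, 0.068], [0.575, -0.035, 0.069], [0.552, -0.033, 0.068]] [[0.611, -0.005, 0.096], [0.595, -0.003, 0.07], [0.596, -0.063, 0.08], [0.605, -0.066, 0.094]]
[-4.29492222  0.23196061  7.22617513]
```

View pics/d3.png

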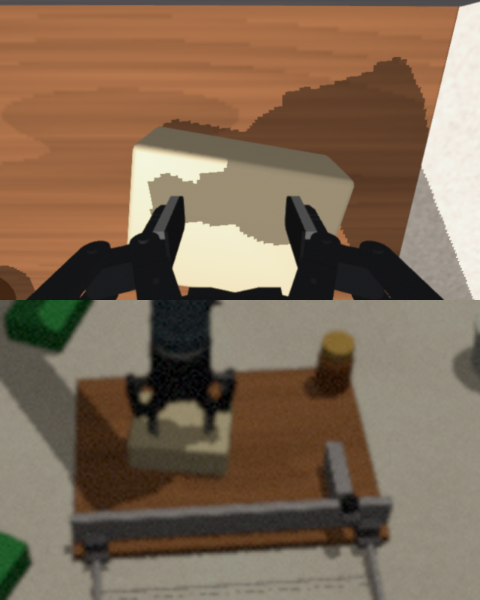

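Both views show the fingertips resting on top of the cheese at z≈0.07, while the TCP reads z=0.031. The tips must stand about 37 mm behind the reported TCP. I'll check that against the earlier free-space picture, then lift off.

Run:
```python
from h import *
import pickle
C=pickle.load(open("w1.pkl","rb")); D=np.load("w1.npy"); P=cloud("wrist",D,C)
print("cam",(-C[1].T@C[2]).round(3))
I=cv2.imread("pics/w1.png"); g=cv2.cvtColor(I,6)
m=(P[...,2]>.1)&(D>0)
vs,us=np.where(m); print("top rows of finger pixels",vs.min())
for v in(264,268,275,285,300,315): print(v,[(int(u),P[v,u].round(3).tolist()) for u in (225,235,240,385,390,400,410) if m[v,u]])
print("lowest pts",np.sort(P[...,2][m])[:200:40])
print("project reported tcp",project("wrist",[.4917,-.0152,.199],C),project("wrist",[.4917,-.0152,.236],C))
```

```text
cam [ 0.569 -0.029  0.374]
top rows of finger pixels 177
264 [(235, [0.502, 0.01, 0.243]), (240, [0.502, 0.007, 0.243]), (385, [0.496, -0.053, 0.242]), (390, [0.496, -0.055, 0.242])]
268 [(225, [0.502, 0.013, 0.245]), (235, [0.501, 0.009, 0.245]), (240, [0.501, 0.007, 0.245]), (385, [0.496, -0.052, 0.245]), (390, [0.496, -0.054, 0.246]), (400, [0.496, -0.058, 0.246])]
275 [(225, [0.501, 0.012, 0.25]), (235, [0.501, 0.008, 0.251]), (240, [0.499, 0.007, 0.246]), (385, [0.493, -0.052, 0.246]), (390, [0.496, -0.053, 0.252]), (400, [0.496, -0.057, 0.252]), (410, [0.491, -0.063, 0.244])]
285 [(225, [0.502, 0.01, 0.259]), (235, [0.499, 0.007, 0.255]), (240, [0.495, 0.007, 0.248]), (385, [0.489, -0.052, 0.247]), (390, [0.493, -0.052, 0.254]), (400, [0.495, -0.055, 0.258]), (410, [0.495, -0.059, 0.259])]
300 [(225, [0.501, 0.008, 0.268]), (235, [0.494, 0.008, 0.257]), (240, [0.488, 0.009, 0.248]), (385, [0.483, -0.051, 0.249]), (390, [0.488, -0.052, 0.256]), (400, [0.496, -0.053, 0.269]), (410, [0.496, -0.056, 0.269])]
315 [(225, [0.498, 0.007, 0.272]), (235, [0.488, 0.008, 0.259]), (240, [0.483, 0.009, 0.251]), (385, [0.477, -0.051, 0.251]), (390, [0.483, -0.051, 0.259]), (400, [0.492, -0.052, 0.271]), (410, [0.493, -0.055, 0.274])]
lowest pts [0.10004744 0.10080007 0.10138273 0.1018979  0.10225783]
project reported tcp [[300.18474399 238.57372113]] [[297.23473246 272.77244023]]
```

{"op": "send_rows", "data": {
  "deltas": [
    [0,0,-10,0,0,0],
    [0,0,-20,0,0,0],
    [0,0,-30,0,0,0],
    [-20,0,-30,0,0,0],
    [-40,0,-30,0,0,0],
    [-60,0,-30,0,0,0],
    [-80,0,-30,0,0,0],
    [-100,0,-30,0,0,0],
    [-112,0,-30,0,0,0],
    [-118,0,-30,0,0,0]
  ]
}}

```text
time_s: 6.35
eef_pos: [0.4802, -0.0252, 0.0605]
eef_rot: [3.141, -0.001, -0.08]
ft_force: [0.5, -0.2, 0.8]
gripper_width: 0.06
grip_force: 0.0
```

Run:
```python
from h import *
cheese()
```

```text
cheese uv [[580.7  16. ]] ((580.052734375, -31.425437927246094), (125.81214141845703, 91.55818939208984), 75.32848358154297)
tcp uv [[480.2  14. ]] [ 0.47969565 -0.02517626  0.06032561] [ 3.14098706e+00  2.03353803e-04 -8.00582895e-02] [-1.45632816 -0.81913975  0.51914758] 6.4
```

The free-space picture agrees: the tips sit about 40 mm above the reported TCP. The cheese is unmoved and the hand is clear of it. I descend to TCP z≈0 (tips ≈ 0.038) and check.

{"op": "send_rows", "data": {
  "deltas": [
    [0,0,7,0,0,0],
    [0,0,14,0,0,0],
    [0,0,21,0,0,0],
    [0,0,28,0,0,0],
    [0,0,35,0,0,0],
    [0,0,42,0,0,0],
    [0,0,49,0,0,0],
    [0,0,55,0,0,0],
    [0,0,59,0,0,0],
    [0,0,60,0,0,0]
  ]
}}

```text
time_s: 7.4
eef_pos: [0.4803, -0.025, -0.0006]
eef_rot: [-3.142, 0.001, -0.08]
ft_force: [-0.1, -0.4, -0.0]
gripper_width: 0.0599
grip_force: 0.0
```

Run:
```python
from h import *
C=cam("wrist"); I,D=manip.read_camera("wrist"); P=cloud("wrist",D,C)
for v in(262,268,280): print(v,[(u,P[v,u].round(3).tolist()) for u in (230,237,388,394)])
print("body",P[385:400:7,260:380:20].round(3)[...,[0,2]].tolist())
o=manip.get_obs(); print(o["eef_pos"],o["ft_force"],uv(o["eef_pos"]))
```

```text
262 [(230, [0.493, 0.01, 0.042]), (237, [0.493, 0.007, 0.041]), (388, [0.487, -0.057, 0.041]), (394, [0.487, -0.059, 0.041])]
268 [(230, [0.493, 0.009, 0.046]), (237, [0.492, 0.006, 0.046]), (388, [0.488, -0.056, 0.047]), (394, [0.487, -0.058, 0.046])]
280 [(230, [0.493, 0.006, 0.056]), (237, [0.49, 0.005, 0.052]), (388, [0.486, -0.055, 0.053]), (394, [0.488, -0.056, 0.057])]
body [[[0.491, 0.106], [0.49, 0.105], [0.383, 0.0], [0.382, 0.0], [0.488, 0.105], [0.487, 0.104]], [[0.49, 0.107], [0.489, 0.107], [0.49, 0.108], [0.489, 0.107], [0.489, 0.107], [0.488, 0.107]], [[0.491, 0.11], [0.491, 0.111], [0.491, 0.111], [0.491, 0.111], [0.49, 0.11], [0.489, 0.11]]]
[ 4.80427769e-01 -2.50421271e-02 -4.10178689e-04] [ 0.60827206 -0.53682275  0.40743989] [[480.9  14.2]]
```

Tips are at z≈0.041 with the hand centred as reported, and the body is at 0.105, well above the cheese. Now the push, slightly lower.

{"op": "send_rows", "data": {
  "deltas": [
    [6,0,3,0,0,0],
    [13,0,5,0,0,0],
    [21,0,5,0,0,0],
    [29,0,5,0,0,0],
    [37,0,5,0,0,0],
    [45,0,5,0,0,0],
    [52,0,5,0,0,0],
    [58,0,5,0,0,0],
    [62,0,5,0,0,0],
    [64,0,5,0,0,0]
  ]
}}

```text
time_s: 8.45
eef_pos: [0.5445, -0.0301, -0.0054]
eef_rot: [-3.141, 0.001, -0.08]
ft_force: [-3.9, -0.0, 0.2]
gripper_width: 0.0599
grip_force: 1.9
```

```bash
cat >> h.py <<'E'
def wcheese(f=None):
    C=cam("wrist"); I,D=manip.read_camera("wrist"); P=cloud("wrist",D,C); h=cv2.cvtColor(I,cv2.COLOR_BGR2HSV)
    m=((P[...,2]>.06)&(P[...,2]<.075)&(D>0)&(h[...,2]>60)).astype(np.uint8); m=cv2.morphologyEx(m,2,np.ones((3,3)))
    c=max(cv2.findContours(m,0,2)[0],key=cv2.contourArea)[:,0]
    q=uv(onplane("wrist",c,.068,C)); r=cv2.minAreaRect(q.astype(np.float32)); print("wrist: contour px",c.min(0),c.max(0),"rect uv",np.round(cv2.boxPoints(r),1).tolist(),r[2])
    o=manip.get_obs(); print("tcp uv",uv(o["eef_pos"]),o["eef_pos"],o["eef_rot"][2],o["ft_force"],o["time_s"])
    if f: cv2.imwrite(f,I)
    return C,I,D,P
E
python3 - <<'E'
from h import *
wcheese("pics/w4.png")
E
```

```text
wrist: contour px [32  0] [522 302] rect uv [[556.4000244140625, 87.80000305175781], [556.5, -38.70000076293945], [646.5, -38.599998474121094], [646.4000244140625, 87.9000015258789]] 0.04557022824883461
tcp uv [[545.3  14.6]] [ 0.54467613 -0.02995403 -0.0053138 ] -0.07978230996182645 [-2.39413692 -1.41325564 -1.4888555 ] 8.5
```

View pics/w4.png

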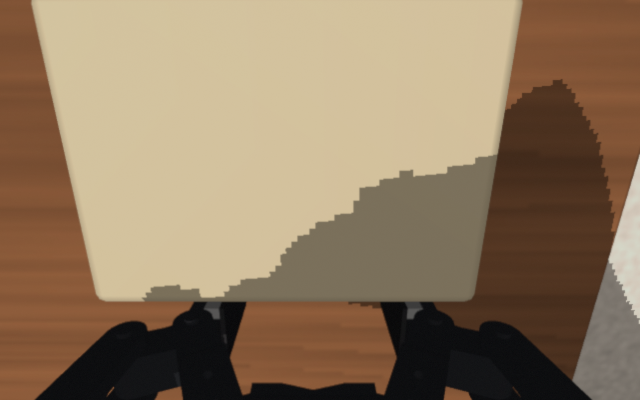

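The block is now square to both fingers: near edge along row 298, corners at (98,298) and (475,298). It has about 63 mm left to the fence, so I keep pushing and slow down near contact.

{"op": "send_rows", "data": {
  "deltas": [
    [5,0,0,0,0,0],
    [12,0,0,0,0,0],
    [20,0,0,0,0,0],
    [28,0,0,0,0,0],
    [36,0,0,0,0,0],
    [43,0,0,0,0,0],
    [49,0,0,0,0,0],
    [53,0,0,0,0,0],
    [55,0,0,0,0,0],
    [56,0,0,0,0,0]
  ]
}}

```text
time_s: 9.5
eef_pos: [0.6002, -0.0347, -0.0049]
eef_rot: [3.142, 0.001, -0.08]
ft_force: [-4.4, 0.5, -0.4]
gripper_width: 0.0597
grip_force: 2.1
```

{"op": "send_rows", "data": {
  "deltas": [
    [1,0,0,0,0,0],
    [2,0,0,0,0,0],
    [3,0,0,0,0,0],
    [4,0,0,0,0,0],
    [5,0,0,0,0,0],
    [5.5,0,0,0,0,0],
    [6,0,0,0,0,0],
    [6,0,0,0,0,0],
    [6,0,0,0,0,0],
    [6,0,0,0,0,0]
  ]
}}

```text
time_s: 10.5
eef_pos: [0.6064, -0.0352, -0.0049]
eef_rot: [-3.142, -0.0, -0.08]
ft_force: [-3.5, 1.1, 0.6]
gripper_width: 0.0599
grip_force: 2.0
```

{"op": "send_rows", "data": {
  "deltas": [
    [0.4,0,0,0,0,0],
    [0.8,0,0,0,0,0],
    [1.2,0,0,0,0,0],
    [1.6,0,0,0,0,0],
    [2,0,0,0,0,0],
    [2.4,0,0,0,0,0],
    [2.8,0,0,0,0,0],
    [3,0,0,0,0,0],
    [3,0,0,0,0,0],
    [3,0,0,0,0,0]
  ]
}}

```text
time_s: 11.5
eef_pos: [0.6087, -0.0354, -0.0049]
eef_rot: [3.141, 0.001, -0.08]
ft_force: [-6.8, -0.1, 3.5]
gripper_width: 0.0599
grip_force: 3.0
```

Run:
```python
from h import *
C,I,D,P=wcheese()
S,Ds=manip.read_camera("scene")
cv2.imwrite("pics/s5.png",cv2.resize(S[180:290,255:415],None,fx=5,fy=5,interpolation=2))
# gap between cheese far edge & fence in wrist image
g=cv2.cvtColor(I,6); print([int(P[v,300,2]*1000) for v in range(0,60,4)], uv(P[0:40:5,300]).tolist())
```

```text
wrist: contour px [33  0] [521 302] rect uv [[620.5, 87.80000305175781], [620.7000122070312, -38.70000076293945], [711.2000122070312, -38.599998474121094], [711.0, 87.9000015258789]] 0.08389021456241608
tcp uv [[609.6  14.4]] [ 0.60871592 -0.03533574 -0.00494859] -0.08019426418196862 [-6.20855771  1.04623208  3.16688646] 11.55
[67, 68, 68, 68, 67, 67, 69, 67, 68, 68, 69, 68, 67, 68, 67] [[711.0, 18.5], [709.7, 18.5], [708.6, 18.5], [707.5, 18.5], [706.3, 18.5], [705.0, 18.5], [703.8, 18.5], [702.7, 18.5]]
```

View pics/s5.png

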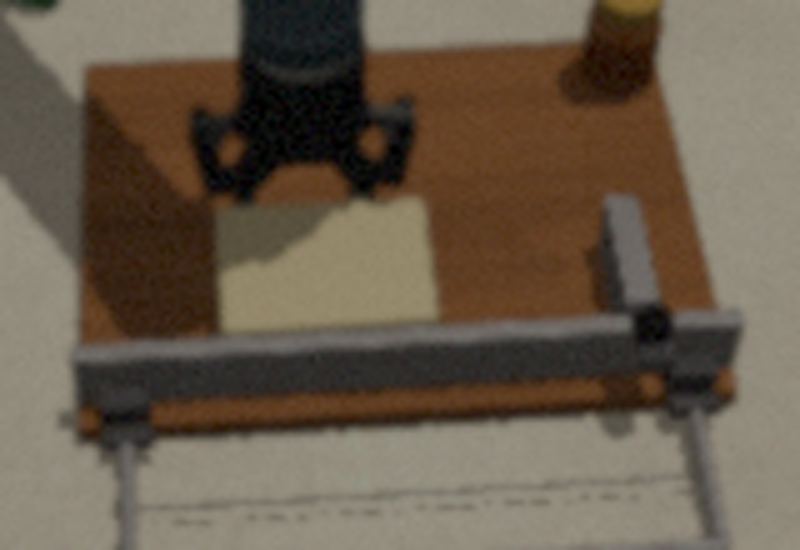

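The scene view shows the block's far edge along the fence (row ~330), with about 110 mm to go to the stop at (610,260). I press lightly, then back off and lift.

{"op": "send_rows", "data": {
  "deltas": [
    [0.5,0,0,0,0,0],
    [1,0,0,0,0,0],
    [1.5,0,0,0,0,0],
    [2,0,0,0,0,0],
    [2.5,0,0,0,0,0],
    [3,0,0,0,0,0],
    [3,0,0,0,0,0],
    [3,0,0,0,0,0],
    [3,0,0,0,0,0],
    [3,0,0,0,0,0]
  ]
}}

```text
time_s: 12.6
eef_pos: [0.6083, -0.0354, -0.0052]
eef_rot: [3.14, 0.008, -0.08]
ft_force: [-12.6, 1.1, 8.2]
gripper_width: 0.0596
grip_force: 6.0
```

{"op": "send_rows", "data": {
  "deltas": [
    [-5,0,0,0,0,0],
    [-13,0,0,0,0,0],
    [-20,0,0,0,0,0],
    [-22,0,-8,0,0,0],
    [-22,0,-20,0,0,0],
    [-22,0,-33,0,0,0],
    [-22,0,-46,0,0,0],
    [-22,0,-59,0,0,0],
    [-22,0,-68,0,0,0],
    [-22,0,-70,0,0,0]
  ]
}}

```text
time_s: 13.6
eef_pos: [0.5919, -0.0339, 0.067]
eef_rot: [-3.142, -0.003, -0.08]
ft_force: [0.2, 0.3, 0.3]
gripper_width: 0.0592
grip_force: 0.0
```

{"op": "send_rows", "data": {
  "deltas": [
    [3,5,0,0,0,-8],
    [10,15,0,0,0,-16],
    [20,25,0,0,0,-24],
    [29,35,0,0,0,-32],
    [37,46,0,0,0,-40],
    [45,57,0,0,0,-48],
    [53,68,0,0,0,-56],
    [61,79,0,0,0,-64],
    [67,87,0,0,0,-72],
    [70,90,0,0,0,-80]
  ],
  "gripper": -0.3
}}

```text
time_s: 14.6
eef_pos: [0.6528, -0.1313, 0.0642]
eef_rot: [-3.141, 0.001, 1.319]
ft_force: [0.0, 0.6, 0.2]
gripper_width: 0.03
grip_force: 0.0
```

{"op": "send_rows", "data": {
  "deltas": [
    [0,0,0,0,0,-5],
    [0,0,0,0,0,-10],
    [0,0,0,0,0,-10],
    [0,0,0,0,0,-10],
    [0,0,0,0,0,-10],
    [0,0,0,0,0,-10],
    [0,0,0,0,0,-10],
    [0,0,0,0,0,-10],
    [0,0,0,0,0,-10],
    [0,0,0,0,0,-10]
  ]
}}

```text
time_s: 15.6
eef_pos: [0.653, -0.1292, 0.065]
eef_rot: [3.142, 0.0, 1.49]
ft_force: [-0.3, 0.2, -0.1]
gripper_width: 0.0301
grip_force: 0.0
```

Run:
```python
from h import *
C,I,D,P=wcheese("pics/w6.png")
for v in(255,265,275): print(v,[(u,uv(P[v,u]).ravel().tolist(),P[v,u,2].round(3)) for u in (255,265,275,350,360,370)])
cheese()
```

```text
wrist: contour px [222   0] [460 319] rect uv [[620.0999755859375, 42.29999923706055], [620.0999755859375, -121.0999984741211], [724.4000244140625, -121.0999984741211], [724.4000244140625, 42.29999923706055]] 0.0
tcp uv [[661.3 -75.5]] [ 0.65293717 -0.12923775  0.06502437] 1.490481575007624 [ 0.00673628  0.45436772 -0.77989803] 15.65
255 [(255, [619.9, -104.9], np.float64(0.019)), (265, [626.9, -105.0], np.float64(0.018)), (275, [633.9, -104.9], np.float64(0.018)), (350, [686.2, -104.7], np.float64(0.019)), (360, [693.4, -105.3], np.float64(0.017)), (370, [700.4, -105.3], np.float64(0.017))]
265 [(255, [619.5, -112.8], np.float64(0.018)), (265, [640.4, -64.1], np.float64(0.11)), (275, [644.6, -64.1], np.float64(0.11)), (350, [675.8, -64.2], np.float64(0.109)), (360, [680.0, -64.3], np.float64(0.109)), (370, [700.6, -112.5], np.float64(0.019))]
275 [(255, [636.4, -67.8], np.float64(0.111)), (265, [641.6, -63.9], np.float64(0.118)), (275, [645.2, -65.3], np.float64(0.116)), (350, [675.2, -65.2], np.float64(0.116)), (360, [679.0, -64.5], np.float64(0.117)), (370, [684.3, -68.7], np.float64(0.11))]
cheese uv [[667.9  23.7]] ((667.587158203125, -30.894676208496094), (125.89275360107422, 91.50396728515625), 85.11907958984375)
tcp uv [[661.3 -75.5]] [ 0.6529312  -0.12922964  0.06498491] [3.14156121e+00 8.35026286e-06 1.49052517e+00] [0.03593025 0.06641744 0.19796235] 15.7
```

View pics/w6.png

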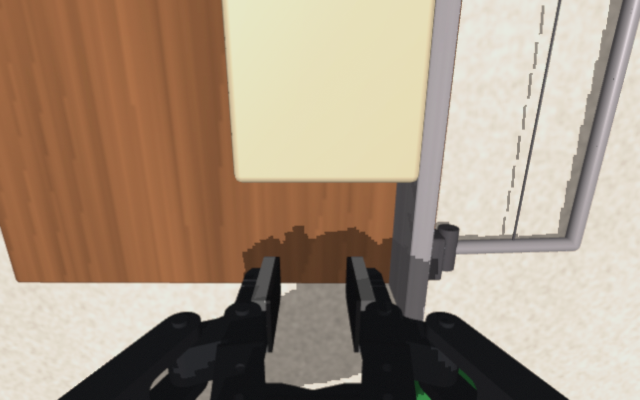

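The wrist view shows the block's long side along the fence, its right end at row 180 and the fingertips at (268,260) and (355,260), lined up behind the end. I descend and push toward the stop.

{"op": "send_rows", "data": {
  "deltas": [
    [0,0,8,0,0,0],
    [0,0,17,0,0,0],
    [0,0,26,0,0,0],
    [0,0,35,0,0,0],
    [0,0,44,0,0,0],
    [0,0,53,0,0,0],
    [0,0,62,0,0,0],
    [0,0,68,0,0,0],
    [0,0,70,0,0,0],
    [0,0,70,0,0,0]
  ]
}}

```text
time_s: 16.7
eef_pos: [0.6528, -0.1291, -0.0054]
eef_rot: [-3.141, -0.0, 1.491]
ft_force: [0.5, 0.1, 0.6]
gripper_width: 0.0297
grip_force: 0.0
```

{"op": "send_rows", "data": {
  "deltas": [
    [6,0,0,0,0,0],
    [13,0,0,0,0,0],
    [20,0,0,0,0,0],
    [27,0,0,0,0,0],
    [34,0,0,0,0,0],
    [41,0,0,0,0,0],
    [48,0,0,0,0,0],
    [55,0,0,0,0,0],
    [60,0,0,0,0,0],
    [62,0,0,0,0,0]
  ]
}}

```text
time_s: 17.7
eef_pos: [0.6583, -0.0685, -0.0046]
eef_rot: [3.141, 0.002, 1.49]
ft_force: [-0.6, -4.8, 1.4]
gripper_width: 0.0299
grip_force: 0.0
```

Run:
```python
from h import *
wcheese()
```

```text
wrist: contour px [160   0] [554 337] rect uv [[620.7000122070312, -16.0], [723.0999755859375, -16.299999237060547], [723.4000244140625, 88.5999984741211], [621.0, 88.9000015258789]] 89.81749725341797
tcp uv [[661.7 -14. ]] [ 0.6583853  -0.06791501 -0.00460307] 1.4904511802292668 [ 0.67439744 -4.00530102  1.10911471] 17.75
```

{"op": "send_rows", "data": {
  "deltas": [
    [6,0,0,0,0,0],
    [13,0,0,0,0,0],
    [20,0,0,0,0,0],
    [27,0,0,0,0,0],
    [34,0,0,0,0,0],
    [41,0,0,0,0,0],
    [48,0,0,0,0,0],
    [54,0,0,0,0,0],
    [59,0,0,0,0,0],
    [62,0,0,0,0,0]
  ]
}}

```text
time_s: 18.75
eef_pos: [0.6628, -0.0046, -0.005]
eef_rot: [-3.141, -0.0, 1.491]
ft_force: [-1.3, -4.3, 2.4]
gripper_width: 0.03
grip_force: 0.0
```

{"op": "send_rows", "data": {
  "deltas": [
    [1,0,0,0,0,0],
    [2,0,0,0,0,0],
    [3,0,0,0,0,0],
    [4,0,0,0,0,0],
    [5,0,0,0,0,0],
    [6,0,0,0,0,0],
    [7,0,0,0,0,0],
    [8,0,0,0,0,0],
    [8,0,0,0,0,0],
    [8,0,0,0,0,0]
  ]
}}

```text
time_s: 19.75
eef_pos: [0.6634, 0.0031, -0.0052]
eef_rot: [-3.141, -0.001, 1.491]
ft_force: [0.6, -3.1, 0.8]
gripper_width: 0.0301
grip_force: 0.0
```

Run:
```python
from h import *
wcheese()
I,D=manip.read_camera("scene"); cv2.imwrite("pics/s7.png",cv2.resize(I[180:290,255:415],None,fx=5,fy=5,interpolation=2))
```

```text
wrist: contour px [159   0] [558 339] rect uv [[619.7999877929688, 55.29999923706055], [723.0999755859375, 55.0], [723.4000244140625, 160.10000610351562], [620.0999755859375, 160.39999389648438]] 89.82144165039062
tcp uv [[661.   57.2]] [ 0.66345945  0.00309182 -0.00513575] 1.4909777387861216 [ 0.79258696 -3.53641003  0.10797263] 19.8
```

View pics/s7.png

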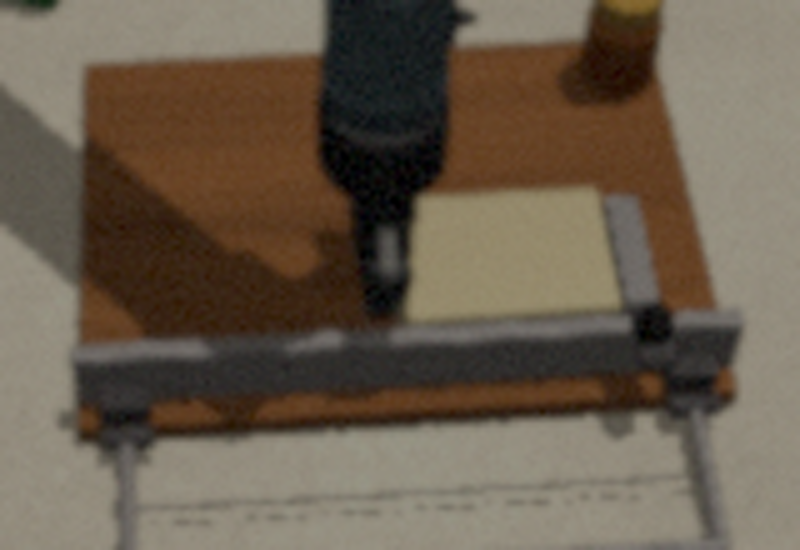

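The block is within a few mm of the stop (605,250). I creep on until the force rises.

{"op": "send_rows", "data": {
  "deltas": [
    [0.5,0,0,0,0,0],
    [1,0,0,0,0,0],
    [1.5,0,0,0,0,0],
    [2,0,0,0,0,0],
    [2.5,0,0,0,0,0],
    [3,0,0,0,0,0],
    [3.5,0,0,0,0,0],
    [4,0,0,0,0,0],
    [4,0,0,0,0,0],
    [4,0,0,0,0,0]
  ]
}}

```text
time_s: 20.85
eef_pos: [0.6636, 0.0064, -0.0051]
eef_rot: [-3.141, -0.0, 1.491]
ft_force: [-0.5, -3.7, -0.0]
gripper_width: 0.0295
grip_force: 0.0
```

{"op": "send_rows", "data": {
  "deltas": [
    [0.5,0,0,0,0,0],
    [1,0,0,0,0,0],
    [1.5,0,0,0,0,0],
    [2,0,0,0,0,0],
    [2.5,0,0,0,0,0],
    [3,0,0,0,0,0],
    [3,0,0,0,0,0],
    [3,0,0,0,0,0],
    [3,0,0,0,0,0],
    [3,0,0,0,0,0]
  ]
}}

```text
time_s: 21.85
eef_pos: [0.6635, 0.0062, -0.0051]
eef_rot: [-3.14, 0.004, 1.489]
ft_force: [-1.3, -7.2, 1.0]
gripper_width: 0.0295
grip_force: 0.0
```

Contact: the position has stopped and the force is rising. I press a little more, back off, lift, and swing round to re-seat the long side against the fence.

{"op": "send_rows", "data": {
  "deltas": [
    [0.7,0,0,0,0,0],
    [1.5,0,0,0,0,0],
    [2,0,0,0,0,0],
    [3,0,0,0,0,0],
    [3.5,0,0,0,0,0],
    [4,0,0,0,0,0],
    [4,0,0,0,0,0],
    [4,0,0,0,0,0],
    [4,0,0,0,0,0],
    [4,0,0,0,0,0]
  ]
}}

```text
time_s: 22.85
eef_pos: [0.6634, 0.0059, -0.0051]
eef_rot: [-3.139, 0.01, 1.487]
ft_force: [-2.8, -11.4, 3.5]
gripper_width: 0.0296
grip_force: 0.0
```

{"op": "send_rows", "data": {
  "deltas": [
    [-8,0,0,0,0,0],
    [-18,0,0,0,0,0],
    [-28,0,0,0,0,0],
    [-32,0,-8,0,0,0],
    [-32,0,-22,0,0,0],
    [-32,0,-36,0,0,0],
    [-32,0,-50,0,0,0],
    [-32,0,-64,0,0,0],
    [-32,0,-76,0,0,0],
    [-32,0,-80,0,0,0]
  ]
}}

```text
time_s: 23.85
eef_pos: [0.6632, -0.0181, 0.0775]
eef_rot: [3.138, -0.0, 1.491]
ft_force: [0.5, -0.5, 0.1]
gripper_width: 0.0299
grip_force: 0.0
```

{"op": "send_rows", "data": {
  "deltas": [
    [0,-8,0,0,0,8],
    [0,-20,0,0,0,16],
    [0,-32,0,0,0,24],
    [0,-44,0,0,0,32],
    [0,-56,0,0,0,40],
    [0,-68,0,0,0,48],
    [0,-78,0,0,0,56],
    [0,-88,0,0,0,64],
    [0,-97,0,0,0,72],
    [0,-100,0,0,0,80]
  ],
  "gripper": 0.4
}}

```text
time_s: 24.85
eef_pos: [0.5605, -0.0104, 0.0746]
eef_rot: [-3.142, 0.002, 0.089]
ft_force: [0.0, -0.3, 0.3]
gripper_width: 0.0598
grip_force: 0.0
```

{"op": "send_rows", "data": {
  "deltas": [
    [0,0,0,0,0,5],
    [0,0,0,0,0,10],
    [0,0,0,0,0,10],
    [0,0,0,0,0,10],
    [0,0,0,0,0,10],
    [0,0,0,0,0,10],
    [0,0,0,0,0,10],
    [0,0,0,0,0,10],
    [0,0,0,0,0,10],
    [0,0,0,0,0,10]
  ]
}}

```text
time_s: 25.85
eef_pos: [0.5622, -0.0106, 0.075]
eef_rot: [-3.142, -0.0, -0.08]
ft_force: [-0.4, -0.2, -0.1]
gripper_width: 0.0601
grip_force: 0.0
```

Run:
```python
from h import *
C,I,D,P=wcheese("pics/w8.png"); cheese()
```

```text
wrist: contour px [0 0] [242 133] rect uv [[618.7999877929688, 197.0], [618.7999877929688, 71.80000305175781], [679.2999877929688, 71.80000305175781], [679.2999877929688, 197.0]] 0.0
tcp uv [[561.2  35.3]] [ 0.56216933 -0.0105582   0.07498238] -0.08012016130096411 [0.19949759 1.1941941  0.65436231] 25.9
cheese uv [[666.7 137.6]] ((675.7239379882812, 82.72559356689453), (125.92528533935547, 92.95484924316406), 85.99689483642578)
tcp uv [[561.1  35.3]] [ 0.56213567 -0.01056457  0.07497933] [-3.14157719e+00  1.43304946e-05 -8.01631217e-02] [-0.19286837  0.0315271   0.89056028] 25.95
```

View pics/w8.png

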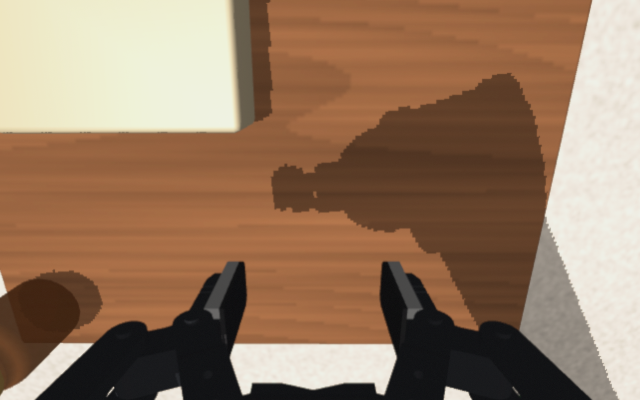

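Block corner at (240,130), square to the hand. I shift left behind its centre, still well clear of the jar, then descend and re-press.

{"op": "send_rows", "data": {
  "deltas": [
    [0,-8,0,0,0,0],
    [0,-22,0,0,0,0],
    [0,-38,0,0,0,0],
    [0,-54,0,0,0,0],
    [0,-70,0,0,0,0],
    [0,-82,0,0,0,0],
    [0,-90,0,0,0,0],
    [0,-90,8,0,0,0],
    [0,-90,20,0,0,0],
    [0,-90,34,0,0,0]
  ]
}}

```text
time_s: 26.95
eef_pos: [0.5693, 0.0777, 0.0398]
eef_rot: [3.141, 0.0, -0.082]
ft_force: [0.3, -0.2, 0.1]
gripper_width: 0.0597
grip_force: 0.0
```

{"op": "send_rows", "data": {
  "deltas": [
    [0,0,12,0,0,0],
    [0,0,24,0,0,0],
    [0,0,36,0,0,0],
    [0,0,44,0,0,0],
    [5,0,46,0,0,0],
    [12,0,46,0,0,0],
    [20,0,46,0,0,0],
    [28,0,46,0,0,0],
    [35,0,46,0,0,0],
    [40,0,46,0,0,0]
  ]
}}

```text
time_s: 27.95
eef_pos: [0.6107, 0.0758, -0.0045]
eef_rot: [-3.141, -0.001, -0.081]
ft_force: [0.2, -0.9, 0.3]
gripper_width: 0.0599
grip_force: 0.0
```

{"op": "send_rows", "data": {
  "deltas": [
    [1,0,0,0,0,0],
    [2,0,0,0,0,0],
    [3,0,0,0,0,0],
    [4,0,0,0,0,0],
    [5,0,0,0,0,0],
    [6,0,0,0,0,0],
    [7,0,0,0,0,0],
    [8,0,0,0,0,0],
    [9,0,0,0,0,0],
    [9,0,0,0,0,0]
  ]
}}

```text
time_s: 28.95
eef_pos: [0.6167, 0.0754, -0.0053]
eef_rot: [3.141, 0.003, -0.08]
ft_force: [-4.5, 0.8, 2.5]
gripper_width: 0.0595
grip_force: 2.1
```

{"op": "send_rows", "data": {
  "deltas": [
    [0.7,0,0,0,0,0],
    [1.5,0,0,0,0,0],
    [2,0,0,0,0,0],
    [3,0,0,0,0,0],
    [4,0,0,0,0,0],
    [5,0,0,0,0,0],
    [5,0,0,0,0,0],
    [5,0,0,0,0,0],
    [5,0,0,0,0,0],
    [5,0,0,0,0,0]
  ]
}}

```text
time_s: 29.95
eef_pos: [0.6172, 0.0753, -0.0059]
eef_rot: [3.139, 0.011, -0.079]
ft_force: [-10.8, -0.0, 8.1]
gripper_width: 0.0598
grip_force: 5.8
```

{"op": "send_rows", "data": {
  "deltas": [
    [-8,0,0,0,0,0],
    [-18,0,0,0,0,0],
    [-30,0,0,0,0,0],
    [-40,0,-5,0,0,0],
    [-42,0,-20,0,0,0],
    [-42,0,-40,0,0,0],
    [-42,0,-65,0,0,0],
    [-42,0,-90,0,0,0],
    [-42,0,-115,0,0,0],
    [-42,0,-130,0,0,0]
  ]
}}

```text
time_s: 30.95
eef_pos: [0.5834, 0.0787, 0.1289]
eef_rot: [-3.141, -0.006, -0.08]
ft_force: [0.2, 0.1, 0.2]
gripper_width: 0.0597
grip_force: 0.0
```

{"op": "send_rows", "data": {
  "deltas": [
    [0,0,-10,0,0,0],
    [0,0,-25,0,0,0],
    [0,0,-40,0,0,0],
    [0,0,-55,0,0,0],
    [0,0,-70,0,0,0],
    [0,0,-80,0,0,0],
    [0,0,-80,0,0,0],
    [0,0,-80,0,0,0],
    [0,0,-80,0,0,0],
    [0,0,-80,0,0,0]
  ]
}}

```text
time_s: 31.95
eef_pos: [0.5806, 0.078, 0.2039]
eef_rot: [3.141, 0.002, -0.08]
ft_force: [0.8, 0.0, 0.1]
gripper_width: 0.0593
grip_force: 0.0
```

Run:
```python
from h import *
C,I,D,P=wcheese("pics/w9.png")
```

```text
wrist: contour px [132   0] [631 126] rect uv [[619.9000244140625, 268.1000061035156], [620.7999877929688, -124.5], [718.0, -124.30000305175781], [717.0999755859375, 268.29998779296875]] 0.13168413937091827
tcp uv [[572.4 125.2]] [0.58073601 0.07807802 0.20408036] -0.080183031641474 [ 0.74942214  0.96408987 -0.28545522] 32.0
```

View pics/w9.png

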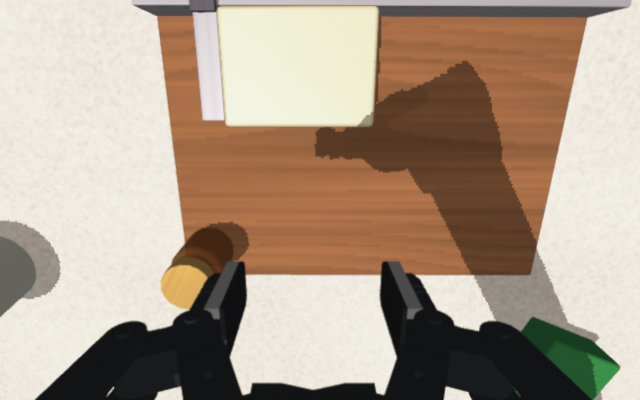

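The view shows the block's far edge on the fence (row 7) and its left end on the stop (column ~220); the jar and tub are undisturbed. I'll put numbers on any remaining gaps.

Run:
```python
from h import *
C=cam("wrist"); I,D=manip.read_camera("wrist")
for r in(30,70,105):
    print(r,I[r,196:236].astype(int).tolist()[::1] if r==70 else I[r,196:236].mean(1).round().astype(int).tolist())
for c in(240,300,360): print(c,I[0:20,c].mean(1).round().astype(int).tolist())
cheese()
cv2.imwrite("pics/w10.png",cv2.resize(I[0:140,180:400],None,fx=3.6,fy=3.6,interpolation=2))
```

```text
30 [209, 213, 217, 218, 219, 219, 220, 221, 221, 220, 218, 215, 215, 216, 217, 220, 221, 223, 222, 222, 220, 193, 183, 208, 219, 229, 234, 234, 234, 234, 234, 234, 234, 234, 234, 234, 233, 234, 234, 233]
70 [[68, 105, 159], [92, 115, 156], [170, 174, 190], [213, 211, 219], [219, 216, 222], [222, 220, 226], [225, 222, 228], [225, 223, 229], [225, 224, 229], [226, 224, 230], [226, 224, 230], [226, 224, 230], [226, 223, 229], [224, 222, 228], [223, 221, 226], [221, 219, 225], [221, 219, 225], [223, 221, 226], [224, 222, 227], [226, 224, 229], [228, 225, 231], [228, 226, 232], [228, 226, 232], [226, 224, 230], [196, 196, 204], [165, 187, 202], [176, 215, 228], [195, 230, 237], [215, 239, 240], [222, 243, 240], [223, 243, 241], [223, 243, 241], [223, 243, 241], [223, 244, 241], [222, 243, 241], [222, 243, 241], [222, 243, 241], [222, 243, 241], [222, 243, 241], [222, 243, 241]]
105 [118, 119, 118, 118, 127, 175, 213, 223, 227, 230, 232, 232, 232, 232, 231, 230, 229, 228, 227, 228, 228, 230, 231, 233, 235, 234, 230, 188, 183, 215, 228, 235, 237, 237, 237, 237, 237, 237, 237, 237]
240 [201, 201, 203, 204, 192, 141, 154, 188, 210, 224, 231, 232, 232, 232, 232, 232, 232, 232, 233, 232]
300 [196, 197, 199, 200, 192, 149, 163, 198, 216, 225, 230, 230, 230, 230, 230, 230, 231, 230, 230, 230]
360 [191, 192, 192, 193, 188, 149, 173, 202, 214, 222, 228, 228, 228, 228, 228, 228, 228, 228, 228, 228]
cheese uv [[687.4  84.5]] ((691.9960327148438, 28.160282135009766), (53.646766662597656, 20.932905197143555), 1.368924856185913)
tcp uv [[572.6 125.3]] [0.58092911 0.07816385 0.2043621 ] [ 3.14150351e+00  1.13480862e-03 -8.01423060e-02] [0.89474153 0.47831575 0.16759812] 32.1
```

View pics/w10.png

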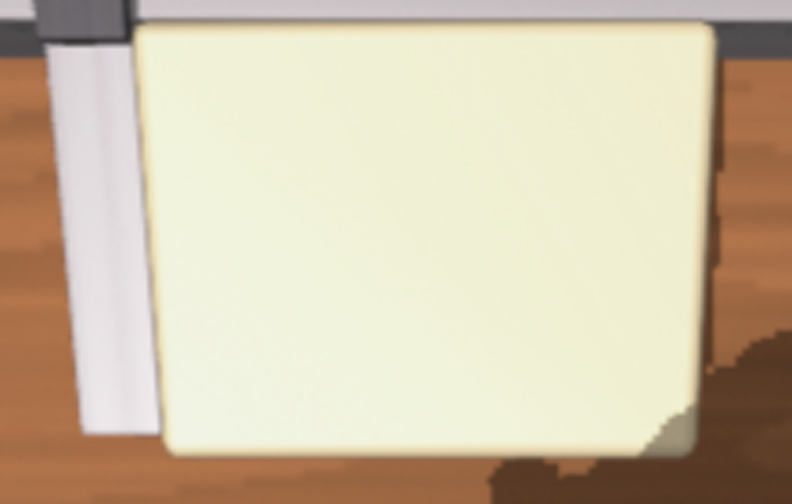

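The crop shows the block's left end flush to the stop and its far side flush to the fence, with even hairlines of at most 1 px. I move the hand further clear and hand in.

{"op": "send_rows", "data": {
  "deltas": [
    [-3,8,0,0,0,0],
    [-8,24,0,0,0,0],
    [-16,44,0,0,0,0],
    [-24,66,0,0,0,0],
    [-32,88,0,0,0,0],
    [-40,110,0,0,0,0],
    [-46,130,0,0,0,0],
    [-50,144,0,0,0,0],
    [-50,150,0,0,0,0],
    [-50,150,0,0,0,0]
  ]
}}

```text
time_s: 33.1
eef_pos: [0.5192, -0.0688, 0.205]
eef_rot: [3.141, -0.0, -0.083]
ft_force: [-0.7, 0.9, 0.5]
gripper_width: 0.0597
grip_force: 0.0
```

Run:
```python
from bench import manip
print(manip.get_obs()["ft_force"], manip.hand_in())
```

```text
the job is handed in; nothing more can be done
[-0.70972712  0.90404815  0.5213218 ] None
```

The cheese block sits flush against the back fence and the length stop, to about 1 pixel in the last close view. It was pushed flat all the way, the hand is clear, and the job was handed in at about 33 s. On the first push the fingertips rode onto the top of the block and pressed lightly (about 11 N) without moving it. The jar, tub and spatula were never touched.

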